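Pull down a pump strainer cover in crisscross order

ROBOT

A 6-joint arm with a two-finger parallel gripper is mounted at the origin on the work surface; the furniture and walls round the work are solid. World frame = base frame: x ahead of the robot, y to its left, z up, the work surface at z = 0. Lengths are in m, angles in rad, forces in N, time in s.
With the tool pointing down it reaches from about 0.35 to 0.975 m from the base axis. Payload 4.9 kg.
Tool frame: the origin (TCP) lies at the very end of the fingers, on their centre line; the grasp point (between the pads) lies 19 mm behind it; z points along the fingers, y is the line along which they close (so a half turn about z gives the same grasp; the last joint's range is limited). The gripper opens to 85 mm and grips with 20 to 120 N. Pads are 22 mm wide; open, the fingers measure 114 mm over their backs; the gripper's body (76 mm by 85 mm) begins 54 mm behind the grasp point. The pads swing forward as they close: fully open they stand 13 mm farther back than shut.
Start: joints at [-0.119, 0.053, 1.613, -0, 1.476, -0.119], TCP at [0.625, 0, 0.231] pointing down, gripper open.
Joint ranges: [-3.01, 3.01], [-1.01, 2.22], [0.06, 2.58], [-1.02, 4.17], [0.09, 2.62], [-3.14, 3.14]. Speed limits (rad/s): [2.57, 2.57, 3.14, 3.14, 3.14, 3.14].

INTERFACE

Orientations are given as a unit quaternion [w, x, y, z].
In Python, from plant import manip gives the robot as it stands.
- The arm moves only by the tool play_rows, never from a script. Its argument "series" is a list that holds one entry, the list of rows, each a list of 7 numbers: the shift along the world's x, y, z in m, then the turn, a rotation vector about the world's x, y, z in degrees, then the opening, from 0 (shut) to 1 (fully open). In form: [[[dx, dy, dz, rx, ry, rz, grip], ...]]. A call has 1 to 10 rows; each row shifts and turns the commanded pose from where the row before left it; what a row does not reach is not made up. A row lasts 1/10 s, in which the tool goes at most 50 mm and 8.59 degrees, less where a joint would pass 70% of its speed; a pose out of reach is approached as far as the arm can. A call with a gripper value outside its range is refused whole. The fingers move at their own pace and stop on an object; the grip force is fixed at half the most. Time passes only in rows, so rows that do not move let the fingers close. It gives the time, the measured TCP pose, the force, the opening and the grip force at its end, in the units of the state.
- manip.state(): the state, without advancing time (a new reading comes with each control period).
- manip.grab_frame(name): name is "scene" or "side" or "wrist"; returns a dict with "frame" (400x640x3 uint8, blue, green, red), "mtx" (3x3 intrinsics, pixels), "R" (3x3) and "t" (3): a world point X has camera coordinates R X + t. Camera axes: x right, y down, z forward; pixel columns grow to the right and rows downward; lengths in m; the calibration is good to about 2 mm. A picture is of the moment at which its call begins. There is no depth.
- manip.job_done(): hands the job in; it is judged then, once.
The state is a dict: "time": time; "joint_pos": joint angles; "joint_vel": joint speeds; "joint_efforts": joint torques, N m; "tool_pos": TCP position; "tool_rot": TCP orientation; "contact_force": force on the tool from outside, world axes, zero at the start; "ft_torque": the same for the moment, N m; "gripper_width": opening from 0.0 (shut) to 1.0 (fully open); "grasp_force": force on a finger pad.
Only numpy, scipy, OpenCV 4.12 (cv2) and the standard library are available. Lean on these libraries where they do the work, as an engineer would, in place of code of your own. Each camera call takes 0.05 s, during which the arm holds its last target. There are 200 camera calls.

TASK

The strainer's cover lies loose on its new gasket with its four red wing knobs only finger-tight. Draw it down level: first turn each knob about a sixth of a turn clockwise, taking opposite corners one after the other (crisscross), so that the cover hardly tips; then go round again and tighten each by feel to about 0.4 newton metres, firmly tight but not overtightened, so that the cover sits flat. Let go and leave the other things on the counter where they lie.

Things in the scene. Friction and masses are not known exactly. Their poses are not given: they have to be found in the camera images.
- strainer: blue cast pump strainer, does not shift: 150x120 mm foot, round bowl, 172x172 mm square flange with its top 89 mm above the counter, copper pipe ends out to 128 mm either side along its y axis. Origin: centre of its underside on the counter; z up. On the flange lies a black full-face rubber gasket, 6.5 mm thick, and on that the cover
- cover: square aluminium plate 164x164x9 mm, round sight glass (raised 10.6 mm) in the middle, lying level on the gasket, guided by studs. Origin: centre of its underside, 95.5 mm above the counter at the start; z is its normal. It must never tip more than 0.0155 rad (0.9 degrees: one knob's corner 2.7 mm lower than the opposite one, or one side 1.9 mm lower than the other)
- gasket (a point): middle of the black gasket's top. The rubber is soft at first (5 N per mm under each knob) and goes solid after 1.9 to 3.9 mm of squeeze; how much differs from gasket to gasket and cannot be seen beforehand, only felt as the turning moment starts to climb
- knob_a: red wing knob on the +x +y corner, 62 mm from the cover's centre along both of the strainer's axes; opposite knob_c. Origin: on its upright axis, underside of its washer, 104.5 mm above the counter at the start; z up. Wing: flat bar along its own x, 47 mm long, 10.5 mm thick in y, 9.5 to 31 mm above the origin (24.5 mm in the middle), on a round 29 mm hub below that
- knob_b: red wing knob on the -x +y corner, 62 mm from the cover's centre along both of the strainer's axes; opposite knob_d. Origin: on its upright axis, underside of its washer, 104.5 mm above the counter at the start; z up. Wing: flat bar along its own x, 47 mm long, 10.5 mm thick in y, 9.5 to 31 mm above the origin (24.5 mm in the middle), on a round 29 mm hub below that
- knob_c: red wing knob on the -x -y corner, 62 mm from the cover's centre along both of the strainer's axes; opposite knob_a. Origin: on its upright axis, underside of its washer, 104.5 mm above the counter at the start; z up. Wing: flat bar along its own x, 47 mm long, 10.5 mm thick in y, 9.5 to 31 mm above the origin (24.5 mm in the middle), on a round 29 mm hub below that
- knob_d: red wing knob on the +x -y corner, 62 mm from the cover's centre along both of the strainer's axes; opposite knob_b. Origin: on its upright axis, underside of its washer, 104.5 mm above the counter at the start; z up. Wing: flat bar along its own x, 47 mm long, 10.5 mm thick in y, 9.5 to 31 mm above the origin (24.5 mm in the middle), on a round 29 mm hub below that
- wing_a (a point): point on knob_a's wing, 22 mm from the axis along the knob's own x, 20 mm above its origin. All four knobs turn clockwise from above to tighten, go down 12 mm per turn (1.9 mm per rad), need about 1.2 to 2.6 rad in all, stay where they are left and can be turned past tight. At the start they clear the cover by at most 0.25 mm
- wing_b (a point): point on knob_b's wing, 22 mm from the axis along the knob's own x, 20 mm above its origin. Moment to turn any knob: 0.06 N m free, plus 0.006 N m per N of its push on the cover: under 0.18 N m while the rubber is squeezed; 0.3 at 38 N, 0.4 at 55 N (well tight), 0.7 at 105 N (overtight)
- wing_c (a point): point on knob_c's wing, 22 mm from the axis along the knob's own x, 20 mm above its origin. Once the gasket is solid, a knob's own push grows by about 120 N and its moment by 0.8 N m per rad of turn; the opposite knob's push grows by about half as much, the neighbours' hardly changes
- wing_d (a point): point on knob_d's wing, 22 mm from the axis along the knob's own x, 20 mm above its origin. Each wing sits on a rubber bush in its hub that yields 0.5 rad per N m of turning moment and springs back on release, so the moment is best read at standstill
- flux_tin: green and white round tin, 62 mm wide, 34 mm tall, lying loose on the counter; origin: centre of its underside. Bystander.
- elbow_grey: grey plastic pipe elbow, 42x42x26 mm, lying loose on the counter; origin: centre of its underside. Bystander.
- tape_spool_b: yellow thread-tape spool, 53 mm wide, 16 mm tall, lying loose on the counter; origin: centre of its underside. Bystander.
- tape_measure: yellow tape measure, 38x90x65 mm, lying loose on the counter; origin: centre of its underside. Bystander.

How it is judged:
On the way, in this order (a step that is already met when the one before it is completed fails the run):
1. two opposite knobs have been turned well in (0.46 rad, about 26 degrees, or more) while the other two are still as they were (under 15 degrees) (((distance of each of wing_a, wing_c from where it was at the start of the episode above 0.01 m and distance of each of wing_b, wing_d from where it was at the start of the episode below 0.006 m) or (distance of each of wing_b, wing_d from where it was at the start of the episode above 0.01 m and distance of each of wing_a, wing_c from where it was at the start of the episode below 0.006 m))), for 0.2 s.
2. all four knobs have been turned 26 degrees or more and none presses on the cover with 45 N yet (distance of each of wing_a, wing_b, wing_c, wing_d from where it was at the start of the episode above 0.01 m and contact force between each of knob_a, knob_b, knob_c, knob_d and cover below 45 N), for 0.2 s.
At the end, for the whole second after the job is handed in: all four knobs press on the cover with 38 to 105 N each (about 0.3 to 0.7 N m of tightening moment), at rest, and the cover sits level within 0.0085 rad (half a degree) (contact force between knob_a and cover between 38 and 105 N and contact force between knob_b and cover between 38 and 105 N and contact force between knob_c and cover between 38 and 105 N and contact force between knob_d and cover between 38 and 105 N and angle between cover's own z axis and vertical below 0.0085 rad and angular speed of each of knob_a, knob_b, knob_c, knob_d below 0.05 rad/s); the robot touches nothing.
It fails at once if the cover tips by more than 0.0155 rad (0.9 degrees) (angle between cover's own z axis and vertical above 0.0155 rad).
It fails at once if a knob is overtightened: more than 105 N on the cover (contact force between any of knob_a, knob_b, knob_c, knob_d and cover above 105 N).
It fails at once if a loose thing on the counter is moved by more than 20 mm (distance of any of flux_tin, elbow_grey, tape_spool_b, tape_measure from where it was at the start of the episode above 0.02 m).
It also fails if it takes over 72 s, if anything falls off the work surface, if the arm or the gripper's body presses on something with over 40 N, if the wrist force passes 120 N, or if a joint passes its speed limit or range.

## Working session

There is one attempt and no reset: what is moved stays moved. The work goes in short steps, Python scripts to look and compute and a tool call to move; the robot and the scene stay as the last step left them, time stands still between calls to the robot, and variables do not carry over. Pictures are saved under pics/ and viewed, at most 10 in all, crops included, and the job is handed in when it is done.

Besides the shell and the picture viewer there is one more tool, called after "Emit:" in YAML: its name, and indented under it one key for each argument. play_rows: Moves the arm, as the interface text tells. Its arguments: {"type":"object","properties":{"series":{"type":"array"}},"required":["series"]}

```bash
mkdir -p pics; python3 - <<'E'
from plant import manip
import cv2
s=manip.state();print(s)
for n in("scene","wrist"):
    f=manip.grab_frame(n);cv2.imwrite(f"pics/{n}0.png",f["frame"]);print(f["mtx"],f["R"],f["t"])
E
```

```text
{'time': 0.0, 'joint_pos': array([-1.19017461e-01,  5.33453308e-02,  1.61429270e+00,  3.34441401e-06,
        1.47600268e+00, -1.19008521e-01]), 'joint_vel': array([5.58766057e-04, 6.99620422e-04, 5.06914083e-04, 4.07340719e-04,
       1.00611625e-03, 4.01757592e-05]), 'joint_efforts': array([ 2.70554956e-04, -3.93670499e+01, -3.70175600e+01, -1.62778279e-04,
        6.93513779e-03, -6.06393527e-06]), 'tool_pos': array([6.24376967e-01, 6.49439128e-05, 2.30070943e-01]), 'tool_rot': array([-8.05978557e-04,  7.07109684e-01,  7.07103137e-01, -6.31693668e-04]), 'contact_force': array([-0.10859401, -0.7373943 , -0.37785702]), 'ft_torque': array([ 0.02616259, -0.02742659, -0.00917535]), 'grasp_force': 0.0, 'gripper_width': 1.0019660783289859}
[[400.62713928   0.         313.12052003]
 [  0.         400.62713928 198.36908497]
 [  0.           0.           1.        ]] [[ 0.47111551 -0.88169925  0.02562433]
 [-0.42270553 -0.25116947 -0.87076629]
 [ 0.77419004  0.39939996 -0.49102898]] [-0.2654169   0.28839197  0.63259781]
[[341.29940745   0.         320.8443506 ]
 [  0.         341.29940745 197.12807742]
 [  0.           0.           1.        ]] [[ 9.99997611e-01  1.68178245e-03 -1.39593636e-03]
 [ 2.04609375e-03 -9.44896141e-01  3.27363860e-01]
 [-7.68460082e-04 -3.27365934e-01 -9.44897325e-01]] [-0.62300721 -0.04463591  0.38107383]
```

View pics/scene0.png

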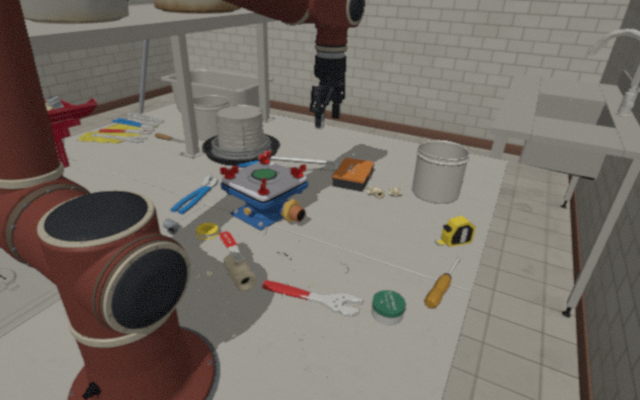

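View pics/wrist0.png

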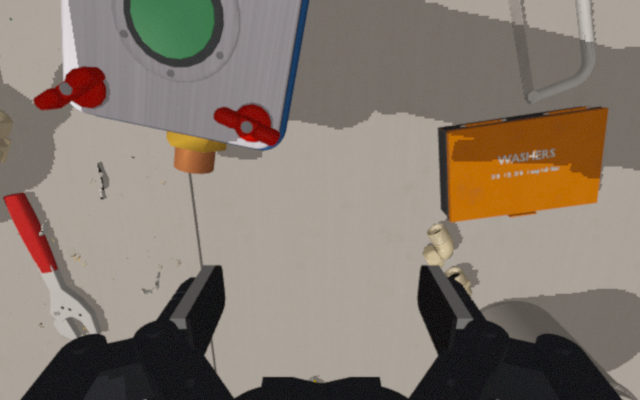

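```bash
cat > h.py <<'E'
from plant import manip
import numpy as np,cv2
def ray(f,uv,z):
    R,t,K=map(np.array,(f["R"],f["t"],f["mtx"]))
    C=-R.T@t; d=R.T@np.linalg.solve(K,[uv[0],uv[1],1.]); return C+d*(z-C[2])/d[2]
E
python3 - <<'E'
from h import *
f=manip.grab_frame("wrist");print(-f["R"].T@f["t"])
for p in((66,89),(247,127)):print(ray(f,p,.129))
print(ray(f,(173,10),.106))
E
```

```text
[0.62341545 0.08361906 0.37391127]
[0.44857248 0.07677336 0.129     ]
[0.5707983  0.05128433 0.129     ]
[0.51974129 0.12890182 0.106     ]
```

Emit:
play_rows:
  series:
    - [[-0.035,0.027,0.02,0,0,0,0.5],[-0.035,0.027,0.02,0,0,0,0.5],[-0.032,0.026,0.02,0,0,0,0.5],[0,0,0,0,0,0,0.5],[0,0,0,0,0,0,0.5]]

```text
time: 0.65
tool_pos: [0.5228, 0.0804, 0.2919]
tool_rot: [0.001, 0.707, 0.708, 0.001]
contact_force: [0.1, -0.0, 0.3]
gripper_width: 0.501
grasp_force: 0.0
```

```bash
python3 - <<'E'
from h import *
f=manip.grab_frame("wrist");cv2.imwrite("pics/w1.png",f["frame"])
s=manip.state();print(s["tool_pos"],s["time"],s["gripper_width"],s["joint_pos"])
hsv=cv2.cvtColor(f["frame"],cv2.COLOR_BGR2HSV)
m=cv2.inRange(hsv,(0,150,60),(6,255,255))|cv2.inRange(hsv,(174,150,60),(180,255,255))
n,l,st,c=cv2.connectedComponentsWithStats(m)
for i in range(1,n):
    if st[i,4]>150: print(st[i],c[i],ray(f,c[i],.122))
c=cv2.resize(f["frame"][:300,100:500],None,fx=2,fy=2,interpolation=cv2.INTER_CUBIC);cv2.imwrite("pics/w1c.png",c)
E
```

```text
[0.52294823 0.07988176 0.29086957] 0.7 0.5037850285992163 [ 1.10457567e-02 -2.07056031e-01  1.76020528e+00 -3.55519781e-04
  1.58857193e+00  1.08546742e-02]
[ 239    7   47   51 1108] [264.1732852  33.5532491] [0.4746282 0.1994354 0.122    ]
[ 381   52   58   33 1025] [407.40195122  67.76      ] [0.59640057 0.17312026 0.122     ]
[ 99 147  36  50 979] [117.50357508 170.81205312] [0.32987249 0.0811428  0.122     ]
[221 158  45  34 776] [244.47293814 173.3556701 ] [0.4497302 0.0789227 0.122    ]
[349 184  45  33 757] [371.01188904 198.66974901] [0.57118989 0.05369413 0.122     ]
[  0 194  17  68 487] [  6.0698152  227.36550308] [0.20727546 0.02250314 0.122     ]
[134 234  35  64 989] [150.98887765 264.11021234] [ 0.34545776 -0.01907882  0.122     ]
```

View pics/w1c.png

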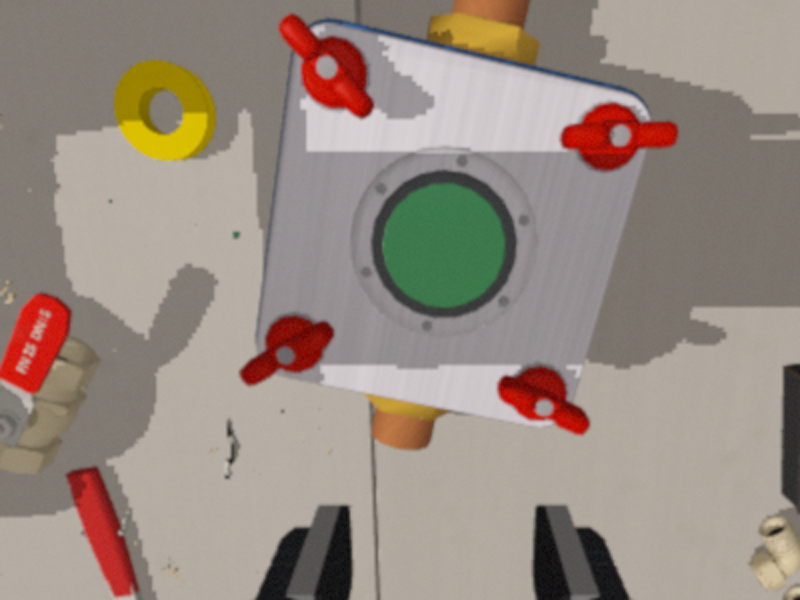

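```bash
python3 - <<'E'
from h import *
f=manip.grab_frame("wrist")
P=dict(a=(620,135,570,137,670,133),b=(327,67,293,27,362,106),c=(286,355,250,375,326,332),d=(543,407,508,388,580,425))
u=lambda x,y:(100+x/2,y/2)
X={}
for k,p in P.items():
    X[k]=ray(f,u(p[0],p[1]),.130); e=[ray(f,u(*p[i:i+2]),.133) for i in(2,4)]
    d=e[1]-e[0]; print(k,X[k][:2],"mid",(e[0]+e[1])[:2]/2,"len",np.hypot(*d[:2]),"ang",np.degrees(np.arctan2(d[1],d[0])))
c=sum(X.values())/4;print(c)
M=np.array([X[k][:2]-c[:2] for k in"abcd"]);N=np.array([[1,1],[-1,1],[-1,-1],[1,-1]])*.062
z=np.sum((M[:,0]+1j*M[:,1])*np.conj(N[:,0]+1j*N[:,1]));th=np.angle(z);print(np.degrees(th),abs(z)/np.sum(N**2))
R=np.array([[np.cos(th),-np.sin(th)],[np.sin(th),np.cos(th)]]);print(N@R.T+c[:2])
E
```

```text
a [0.59618506 0.17246667] mid [0.59543303 0.17237789] len 0.04121912804751299 ang 2.2589794039201365
b [0.4752967  0.19798157] mid [0.47618873 0.19757721] len 0.03880702792730083 ang -47.65855995744585
c [0.44988093 0.07693045] mid [0.4513622  0.07838882] len 0.04166968724292859 ang 29.458957615598486
d [0.57016793 0.05149086] mid [0.57031331 0.05275826] len 0.03943456956829972 ang -27.95546906882893
[0.52288266 0.12471739 0.13      ]
-11.96364163266159 0.9958282297277492
[[0.59638801 0.17251867]
 [0.47508138 0.19822274]
 [0.4493773  0.07691611]
 [0.57068394 0.05121203]]
```

Emit:
play_rows:
  series:
    - [[0.0073,0.0093,-0.012,0,0,8.4,0.5],[0.0073,0.0093,-0.012,0,0,8.4,0.5],[0.0073,0.0093,-0.012,0,0,8.4,0.5],[0.0073,0.0093,-0.012,0,0,8.4,0.5],[0.0073,0.0093,-0.012,0,0,8.4,0.5],[0.0073,0.0093,-0.012,0,0,8.4,0.5],[0.0073,0.0093,-0.012,0,0,8.4,0.5],[0.0073,0.0093,-0.012,0,0,8.4,0.5],[0.0073,0.0093,-0.012,0,0,8.4,0.5],[0.0073,0.0093,-0.012,0,0,8.4,0.5]]

```text
time: 1.75
tool_pos: [0.5963, 0.1723, 0.1685]
tool_rot: [-0.002, 0.05, 0.999, -0.0]
contact_force: [-0.8, 0.9, 0.6]
gripper_width: 0.499
grasp_force: 0.0
```

Emit:
play_rows:
  series:
    - [[0.0004,-0.0005,-0.015,0,0,8,0.5],[0,0,-0.02,0,0,0,0.5],[0,0,-0.018,0,0,0,0.5],[0,0,0,0,0,0,0.0],[0,0,0,0,0,0,0],[0,0,0,0,0,0,0],[0,0,0,0,0,0,0],[0,0,0,0,0,0,0]]

```text
time: 2.55
tool_pos: [0.596, 0.1736, 0.1173]
tool_rot: [-0.0, -0.017, 1.0, 0.001]
contact_force: [1.0, 4.4, -7.5]
gripper_width: 0.108
grasp_force: 60.4
```

```bash
python3 - <<'E'
from h import *
s=manip.state();print({k:np.round(s[k],4) for k in("time","joint_pos","tool_pos","tool_rot","contact_force","ft_torque","gripper_width","grasp_force")})
f=manip.grab_frame("wrist");cv2.imwrite("pics/w2.png",f["frame"])
E
```

```text
{'time': np.float64(2.55), 'joint_pos': array([ 0.1624,  0.1367,  1.7196,  0.0029,  1.2858, -1.444 ]), 'tool_pos': array([0.596 , 0.1736, 0.1173]), 'tool_rot': array([-5.000e-04, -1.740e-02,  9.998e-01,  1.300e-03]), 'contact_force': array([ 0.9583,  4.361 , -7.5231]), 'ft_torque': array([ 0.7543, -0.1857, -0.0164]), 'gripper_width': np.float64(0.1079), 'grasp_force': np.float64(60.3606)}
```

View pics/w2.png

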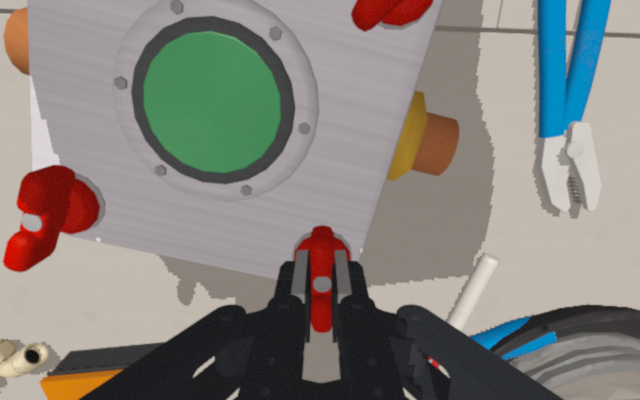

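Emit:
play_rows:
  series:
    - [[0,0.0005,-0.0003,0,0,-7.6,0],[0,0.0005,-0.0003,0,0,-7.6,0],[0,0,-0.0003,0,0,-7.6,0],[0,0,-0.0002,0,0,-7.6,0],[0,0,-0.0002,0,0,-7.6,0],[0,0,0,0,0,0,0],[0,0,0,0,0,0,0]]

```text
time: 3.3
tool_pos: [0.5961, 0.1745, 0.1162]
tool_rot: [-0.001, 0.308, 0.951, 0.001]
contact_force: [1.5, 5.8, -8.1]
gripper_width: 0.104
grasp_force: 60.3
```

```bash
cat > s.py <<'E'
from h import *
s=manip.state()
w,x,y,z=s["tool_rot"]
ty=np.array([2*(x*y-w*z),1-2*(x*x+z*z)])
print("t",round(float(s["time"]),2),"pos",np.round(s["tool_pos"],4),"yaw",np.round(np.degrees(np.arctan2(ty[1],ty[0])),2),"F",np.round(s["contact_force"],1),"Mz",np.round(s["ft_torque"],3),"w",round(float(s["gripper_width"]),3),"q6",round(float(s["joint_pos"][5]),3))
E
python3 s.py
```

```text
t 3.3 pos [0.5961 0.1745 0.1162] yaw 54.12 F [ 1.5  5.8 -8.1] Mz [ 0.743 -0.177  0.084] w 0.104 q6 -0.781
```

Emit:
play_rows:
  series:
    - [[0,0,0,0,0,0,0.5],[0,0,0,0,0,0,0.5],[0,0,0.03,0,0,0,0.5],[-0.021,-0.0138,0,0,0,8.2,0.5],[-0.021,-0.0138,0,0,0,8.2,0.5],[-0.021,-0.0138,0,0,0,8.2,0.5],[-0.021,-0.0138,0,0,0,8.2,0.5],[-0.021,-0.0138,0,0,0,8.2,0.5],[-0.021,-0.0138,0,0,0,8.2,0.5],[-0.021,-0.0138,0,0,0,8.2,0.5]]

```text
time: 4.3
tool_pos: [0.4494, 0.076, 0.1485]
tool_rot: [0.001, -0.189, 0.982, -0.001]
contact_force: [0.3, -0.6, 0.4]
gripper_width: 0.502
grasp_force: 0.0
```

Emit:
play_rows:
  series:
    - [[0,0,0,0,0,8,0.5],[0,0,-0.015,0,0,0,0.5],[0,0,-0.014,0,0,0,0.5],[0,0,0,0,0,0,0],[0,0,0,0,0,0,0],[0,0,0,0,0,0,0],[0,0,0,0,0,0,0]]

```text
time: 5.0
tool_pos: [0.4488, 0.0774, 0.1175]
tool_rot: [-0.001, -0.254, 0.967, 0.001]
contact_force: [-2.7, 2.4, -2.7]
gripper_width: 0.102
grasp_force: 60.1
```

```bash
python3 s.py
```

```text
t 5.0 pos [0.4488 0.0774 0.1175] yaw 119.39 F [-2.7  2.4 -2.7] Mz [0.336 0.339 0.015] w 0.102 q6 -2.077
```

Emit:
play_rows:
  series:
    - [[0,0,-0.0003,0,0,-7.6,0],[0,0,-0.0003,0,0,-7.6,0],[0,0,-0.0003,0,0,-7.6,0],[0,0,-0.0002,0,0,-7.6,0],[0,0,-0.0002,0,0,-7.6,0],[0,0,0,0,0,0,0],[0,0,0,0,0,0,0]]

```text
time: 5.7
tool_pos: [0.4485, 0.0784, 0.1163]
tool_rot: [-0.001, 0.075, 0.997, 0.002]
contact_force: [-3.1, 6.1, -1.0]
gripper_width: 0.106
grasp_force: 60.4
```

```bash
python3 s.py
```

```text
t 5.7 pos [0.4485 0.0784 0.1163] yaw 81.41 F [-3.1  6.1 -1. ] Mz [0.997 0.583 0.109] w 0.106 q6 -1.415
```

Emit:
play_rows:
  series:
    - [[0,0,0,0,0,0,0.5],[0,0,0,0,0,0,0.5],[0,0,0.03,0,0,0,0.5],[0.0243,-0.0051,0,0,0,-3.9,0.5],[0.0243,-0.0051,0,0,0,-3.9,0.5],[0.0243,-0.0051,0,0,0,-3.9,0.5],[0.0243,-0.0051,0,0,0,-3.9,0.5],[0.0243,-0.0051,0,0,0,-3.9,0.5],[0,0,-0.015,0,0,0,0.5],[0,0,-0.0135,0,0,0,0.5]]

```text
time: 6.7
tool_pos: [0.5714, 0.0511, 0.1178]
tool_rot: [0.0, 0.243, 0.97, -0.0]
contact_force: [-1.3, 0.5, 0.3]
gripper_width: 0.497
grasp_force: 0.0
```

```bash
python3 - <<'E'
from h import *
f=manip.grab_frame("wrist");cv2.imwrite("pics/w3.png",f["frame"])
E
python3 s.py
```

```text
t 6.75 pos [0.5686 0.0513 0.1141] yaw 61.92 F [-1.4 -0.3 -2. ] Mz [-0.018 -0.007 -0.009] w 0.498 q6 -1.121
```

View pics/w3.png

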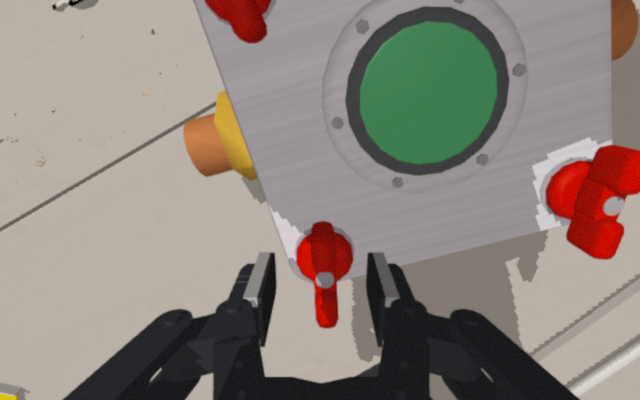

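Emit:
play_rows:
  series:
    - [[0,0,0,0,0,0,0],[0,0,0,0,0,0,0],[0,0,0,0,0,0,0],[0,0,-0.0003,0,0,-7.6,0],[0,0,-0.0003,0,0,-7.6,0],[0,0,-0.0003,0,0,-7.6,0],[0,0,-0.0002,0,0,-7.6,0],[0,0,-0.0002,0,0,-7.6,0],[0,0,0,0,0,0,0],[0,0,0,0,0,0,0]]

```text
time: 7.75
tool_pos: [0.5711, 0.053, 0.1171]
tool_rot: [-0.0, 0.545, 0.838, 0.002]
contact_force: [3.4, 5.7, -3.9]
gripper_width: 0.104
grasp_force: 60.7
```

```bash
python3 s.py
```

```text
t 7.75 pos [0.5711 0.053  0.1171] yaw 23.93 F [ 3.4  5.7 -3.9] Mz [ 0.819 -0.364  0.033] w 0.104 q6 -0.457
```

Emit:
play_rows:
  series:
    - [[0,0,0,0,0,0,0.5],[0,0,0,0,0,0,0.5],[0,0,0.03,0,0,0,0.5],[-0.0192,0.0295,0,0,0,3.6,0.5],[-0.0192,0.0295,0,0,0,3.6,0.5],[-0.0192,0.0295,0,0,0,3.6,0.5],[-0.0192,0.0295,0,0,0,3.6,0.5],[-0.0192,0.0295,0,0,0,3.6,0.5],[0,0,-0.015,0,0,0,0.5],[0,0,-0.0135,0,0,0,0.5]]

```text
time: 8.75
tool_pos: [0.4751, 0.1991, 0.1184]
tool_rot: [0.001, 0.407, 0.913, 0.0]
contact_force: [0.3, -0.2, -0.8]
gripper_width: 0.5
grasp_force: 0.0
```

```bash
python3 - <<'E'
from h import *
f=manip.grab_frame("wrist");cv2.imwrite("pics/w4.png",f["frame"])
E
python3 s.py
```

```text
t 8.8 pos [0.4734 0.198  0.1151] yaw 41.88 F [-1.3 -0.8 -1.5] Mz [0.051 0.073 0.037] w 0.505 q6 -0.479
```

View pics/w4.png

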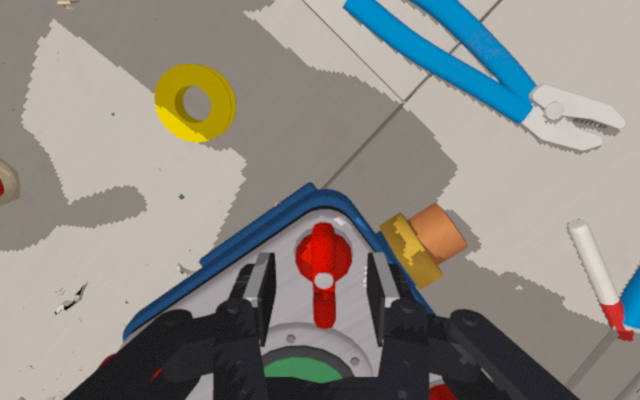

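Emit:
play_rows:
  series:
    - [[0,0,0,0,0,0,0],[0,0,0,0,0,0,0],[0,0,0,0,0,0,0],[0,0,-0.0003,0,0,-7.6,0],[0,0,-0.0003,0,0,-7.6,0],[0,0,-0.0003,0,0,-7.6,0],[0,0,-0.0002,0,0,-7.6,0],[0,0,-0.0002,0,0,-7.6,0],[0,0,0,0,0,0,0],[0,0,0,0,0,0,0]]

```text
time: 9.8
tool_pos: [0.4758, 0.1987, 0.1175]
tool_rot: [0.001, 0.682, 0.731, 0.001]
contact_force: [4.1, 1.4, -3.0]
gripper_width: 0.096
grasp_force: 61.3
```

```bash
cat > s.py <<'E'
from h import *
F=[];M=[]
for i in range(5):
    s=manip.state();F.append(s["contact_force"]);M.append(s["ft_torque"])
    if i<4: manip.grab_frame("wrist")
w,x,y,z=s["tool_rot"]
ty=np.array([2*(x*y-w*z),1-2*(x*x+z*z)])
print("t",round(float(s["time"]),2),"pos",np.round(s["tool_pos"],4),"yaw",np.round(np.degrees(np.arctan2(ty[1],ty[0])),2),"F",np.round(np.mean(F,0),1),"Mz",np.round(np.array(M)[:,2],3),"mean",round(np.mean(M,0)[2],3),"w",round(float(s["gripper_width"]),3),"q6",round(float(s["joint_pos"][5]),3))
E
python3 s.py
```

```text
t 10.0 pos [0.4758 0.1987 0.1175] yaw 3.95 F [ 4.6  0.3 -3.1] Mz [0.035 0.059 0.104 0.039 0.052] mean 0.058 w 0.1 q6 0.183
```

Emit:
play_rows:
  series:
    - [[0,0,-0.0003,0,0,-7,0],[0,0,-0.0003,0,0,-7,0],[0,0,-0.0003,0,0,-7,0],[0,0,-0.0002,0,0,-7,0],[0,0,0,0,0,0,0],[0,0,0,0,0,0,0]]

```text
time: 10.6
tool_pos: [0.4753, 0.199, 0.1166]
tool_rot: [0.0, 0.838, 0.545, 0.0]
contact_force: [3.3, 0.9, 0.1]
gripper_width: 0.102
grasp_force: 61.8
```

```bash
python3 s.py
```

```text
t 10.8 pos [0.4754 0.1989 0.1166] yaw -24.03 F [3.3 0.5 1.3] Mz [0.143 0.138 0.088 0.098 0.144] mean 0.122 w 0.102 q6 0.671
```

Emit:
play_rows:
  series:
    - [[0,0,0,0,0,0,0.5],[0,0,0,0,0,0,0.5],[0,0,0.03,0,0,0,0.5],[0.016,-0.0245,0,0,0,8.3,0.5],[0.016,-0.0245,0,0,0,8.3,0.5],[0.016,-0.0245,0,0,0,8.3,0.5],[0.016,-0.0245,0,0,0,8.3,0.5],[0.016,-0.0245,0,0,0,8.3,0.5],[0.016,-0.0245,0,0,0,8.3,0.5],[0,0,-0.015,0,0,0,0.5]]

```text
time: 11.8
tool_pos: [0.5733, 0.0493, 0.1328]
tool_rot: [0.002, 0.533, 0.846, 0.001]
contact_force: [0.4, 0.7, 1.4]
gripper_width: 0.505
grasp_force: 0.0
```

Emit:
play_rows:
  series:
    - [[0,0,-0.014,0,0,0,0.5],[0,0,0,0,0,0,0],[0,0,0,0,0,0,0],[0,0,0,0,0,0,0],[0,0,-0.0003,0,0,-8,0],[0,0,-0.0003,0,0,-8,0],[0,0,-0.0003,0,0,-8,0],[0,0,-0.0003,0,0,-8,0],[0,0,0,0,0,0,0],[0,0,0,0,0,0,0]]

```text
time: 12.8
tool_pos: [0.5713, 0.0536, 0.1152]
tool_rot: [0.0, 0.745, 0.668, 0.002]
contact_force: [5.3, 2.9, -7.9]
gripper_width: 0.102
grasp_force: 61.4
```

```bash
python3 s.py
```

```text
t 13.0 pos [0.5713 0.0536 0.1153] yaw -6.24 F [ 5.5  2.8 -7.6] Mz [0.15  0.132 0.152 0.149 0.16 ] mean 0.149 w 0.1 q6 0.071
```

Emit:
play_rows:
  series:
    - [[0,0,-0.0003,0,0,-7,0],[0,0,-0.0002,0,0,-7,0],[0,0,-0.0002,0,0,-7,0],[0,0,0,0,0,0,0],[0,0,0,0,0,0,0]]

```text
time: 13.5
tool_pos: [0.5716, 0.0536, 0.1146]
tool_rot: [-0.0, 0.854, 0.521, 0.002]
contact_force: [7.2, 3.0, -8.0]
gripper_width: 0.1
grasp_force: 61.3
```

```bash
python3 s.py
```

```text
t 13.7 pos [0.5716 0.0536 0.1146] yaw -27.23 F [ 7.1  2.8 -8. ] Mz [0.178 0.175 0.151 0.191 0.14 ] mean 0.167 w 0.104 q6 0.437
```

Emit:
play_rows:
  series:
    - [[0,0,0,0,0,0,0.5],[0,0,0,0,0,0,0.5],[0,0,0.03,0,0,0,0.5],[0.0036,0.0174,0,0,0,8.4,0.5],[0.0036,0.0174,0,0,0,8.4,0.5],[0.0036,0.0174,0,0,0,8.4,0.5],[0.0036,0.0174,0,0,0,8.4,0.5],[0.0036,0.0174,0,0,0,8.4,0.5],[0.0036,0.0174,0,0,0,8.4,0.5],[0.0036,0.0174,0,0,0,8.4,0.5]]

```text
time: 14.7
tool_pos: [0.5962, 0.1747, 0.1459]
tool_rot: [0.0, 0.486, 0.874, 0.0]
contact_force: [-0.2, -0.0, 0.8]
gripper_width: 0.495
grasp_force: 0.0
```

Emit:
play_rows:
  series:
    - [[0,0,0,0,0,8.4,0.5],[0,0,0,0,0,8.4,0.5],[0,0,-0.014,0,0,8.4,0.5],[0,0,-0.014,0,0,0,0.5],[0,0,0,0,0,0,0],[0,0,0,0,0,0,0],[0,0,0,0,0,0,0]]

```text
time: 15.4
tool_pos: [0.5962, 0.1744, 0.1171]
tool_rot: [0.0, 0.287, 0.958, 0.001]
contact_force: [1.6, 3.1, -3.4]
gripper_width: 0.105
grasp_force: 61.1
```

Emit:
play_rows:
  series:
    - [[0,0,-0.0003,0,0,-8,0],[0,0,-0.0003,0,0,-8,0],[0,0,-0.0003,0,0,-8,0],[0,0,-0.0003,0,0,-8,0],[0,0,-0.0002,0,0,-7,0],[0,0,0,0,0,0,0],[0,0,0,0,0,0,0]]

```text
time: 16.1
tool_pos: [0.5967, 0.175, 0.1159]
tool_rot: [0.0, 0.59, 0.807, 0.002]
contact_force: [3.1, 4.1, -4.5]
gripper_width: 0.106
grasp_force: 61.0
```

```bash
python3 s.py
```

```text
t 16.3 pos [0.5967 0.1749 0.1159] yaw 17.66 F [ 3.2  4.5 -4.7] Mz [0.021 0.042 0.018 0.167 0.044] mean 0.058 w 0.105 q6 -0.144
```

Emit:
play_rows:
  series:
    - [[0,0,0,0,0,0,0.5],[0,0,0,0,0,0,0.5],[0,0,0.03,0,0,0,0.5],[-0.021,-0.0137,0,0,0,8.3,0.5],[-0.021,-0.0137,0,0,0,8.3,0.5],[-0.021,-0.0137,0,0,0,8.3,0.5],[-0.021,-0.0137,0,0,0,8.3,0.5],[-0.021,-0.0137,0,0,0,8.3,0.5],[-0.021,-0.0137,0,0,0,8.3,0.5],[-0.021,-0.0137,0,0,0,8.3,0.5]]

```text
time: 17.3
tool_pos: [0.4485, 0.077, 0.1464]
tool_rot: [0.0, 0.121, 0.993, -0.0]
contact_force: [-0.2, -0.2, 0.3]
gripper_width: 0.497
grasp_force: 0.0
```

Emit:
play_rows:
  series:
    - [[0,0,-0.014,0,0,8.3,0.5],[0,0,-0.0145,0,0,0,0.5],[0,0,0,0,0,0,0],[0,0,0,0,0,0,0],[0,0,0,0,0,0,0]]

```text
time: 17.8
tool_pos: [0.4493, 0.0784, 0.1174]
tool_rot: [-0.0, 0.052, 0.999, 0.001]
contact_force: [-0.2, 2.6, -1.5]
gripper_width: 0.107
grasp_force: 60.6
```

Emit:
play_rows:
  series:
    - [[0,0,-0.0003,0,0,-8,0],[0,0,-0.0003,0,0,-8,0],[0,0,-0.0003,0,0,-8,0],[0,0,-0.0003,0,0,-8,0],[0,0,-0.0003,0,0,-8,0],[0,0,-0.0003,0,0,-8,0],[0,0,-0.0002,0,0,-6,0],[0,0,0,0,0,0,0],[0,0,0,0,0,0,0]]

```text
time: 18.7
tool_pos: [0.4497, 0.0792, 0.1159]
tool_rot: [-0.0, 0.499, 0.866, 0.001]
contact_force: [-0.3, 5.1, -0.5]
gripper_width: 0.1
grasp_force: 60.7
```

```bash
python3 s.py
```

```text
t 18.9 pos [0.4497 0.0792 0.1159] yaw 30.11 F [ 0.3  5.1 -0.7] Mz [0.196 0.179 0.125 0.168 0.18 ] mean 0.169 w 0.099 q6 -0.517
```

Emit:
play_rows:
  series:
    - [[0,0,0,0,0,0,0.5],[0,0,0,0,0,0,0.5],[0,0,0.03,0,0,0,0.5],[0.0043,0.0202,0,0,0,-8.5,0.5],[0.0043,0.0202,0,0,0,-8.5,0.5],[0.0043,0.0202,0,0,0,-8.5,0.5],[0.0043,0.0202,0,0,0,-8.5,0.5],[0.0043,0.0202,0,0,0,-8.5,0.5],[0.0043,0.0202,0,0,0,-8.5,0.5],[0,0,-0.015,0,0,0,0.5]]

```text
time: 19.9
tool_pos: [0.4773, 0.2009, 0.1327]
tool_rot: [0.001, 0.823, 0.568, 0.003]
contact_force: [-0.6, -0.9, 0.1]
gripper_width: 0.501
grasp_force: 0.0
```

Emit:
play_rows:
  series:
    - [[0,0,-0.0142,0,0,0,0.5],[0,0,0,0,0,0,0],[0,0,0,0,0,0,0],[0,0,0,0,0,0,0],[0,0,-0.0003,0,0,-8,0],[0,0,-0.0003,0,0,-8,0],[0,0,-0.0003,0,0,-8,0],[0,0,-0.0003,0,0,-8,0],[0,0,0,0,0,0,0],[0,0,0,0,0,0,0]]

```text
time: 20.9
tool_pos: [0.4742, 0.1986, 0.1145]
tool_rot: [-0.0, 0.948, 0.32, -0.001]
contact_force: [-2.4, -2.0, -1.2]
gripper_width: 0.101
grasp_force: 61.8
```

```bash
python3 s.py
```

```text
t 21.1 pos [0.4742 0.1986 0.1145] yaw -52.83 F [-3.4 -2.5 -2. ] Mz [0.125 0.225 0.214 0.222 0.187] mean 0.195 w 0.107 q6 1.174
```

Emit:
play_rows:
  series:
    - [[0,0,-0.0003,0,0,-7,0],[0,0,-0.0002,0,0,-7,0],[0,0,0,0,0,0,0],[0,0,0,0,0,0,0]]

```text
time: 21.5
tool_pos: [0.474, 0.1991, 0.1141]
tool_rot: [-0.0, 0.98, 0.201, -0.001]
contact_force: [-5.9, -1.5, -0.2]
gripper_width: 0.099
grasp_force: 62.0
```

```bash
python3 s.py
```

```text
t 21.7 pos [0.474  0.1991 0.1142] yaw -66.82 F [-5.4 -1.2 -0.4] Mz [0.258 0.22  0.277 0.257 0.278] mean 0.258 w 0.105 q6 1.419
```

Emit:
play_rows:
  series:
    - [[0,0,0,0,0,0,0.5],[0,0,0,0,0,0,0.5],[0,0,0.03,0,0,0,0.5],[0.016,-0.0244,0,0,0,7.5,0.5],[0.016,-0.0244,0,0,0,7.5,0.5],[0.016,-0.0244,0,0,0,7.5,0.5],[0.016,-0.0244,0,0,0,7.5,0.5],[0.016,-0.0244,0,0,0,7.5,0.5],[0.016,-0.0244,0,0,0,7.5,0.5],[0,0,-0.015,0,0,0,0.5]]

```text
time: 22.7
tool_pos: [0.5755, 0.05, 0.1329]
tool_rot: [0.003, 0.829, 0.559, 0.004]
contact_force: [0.1, -0.0, 0.2]
gripper_width: 0.5
grasp_force: 0.0
```

Emit:
play_rows:
  series:
    - [[0,0,-0.0142,0,0,0,0.5],[0,0,0,0,0,0,0],[0,0,0,0,0,0,0],[0,0,0,0,0,0,0],[0,0,-0.0003,0,0,-8,0],[0,0,-0.0003,0,0,-8,0],[0,0,-0.0002,0,0,-6,0],[0,0,0,0,0,0,0],[0,0,0,0,0,0,0]]

```text
time: 23.6
tool_pos: [0.5714, 0.0529, 0.1143]
tool_rot: [0.0, 0.92, 0.393, 0.001]
contact_force: [5.5, -1.4, -6.5]
gripper_width: 0.102
grasp_force: 61.5
```

```bash
python3 s.py
```

```text
t 23.8 pos [0.5713 0.0529 0.1143] yaw -43.72 F [ 5.1 -0.9 -6.1] Mz [0.294 0.361 0.324 0.351 0.331] mean 0.332 w 0.101 q6 0.726
```

Emit:
play_rows:
  series:
    - [[0,0,0,0,0,0,0.5],[0,0,0,0,0,0,0.5],[0,0,0.03,0,0,0,0.5],[0.0036,0.0173,0,0,0,7.9,0.5],[0.0036,0.0173,0,0,0,7.9,0.5],[0.0036,0.0173,0,0,0,7.9,0.5],[0.0036,0.0173,0,0,0,7.9,0.5],[0.0036,0.0173,0,0,0,7.9,0.5],[0.0036,0.0173,0,0,0,7.9,0.5],[0.0036,0.0173,0,0,0,7.9,0.5]]

```text
time: 24.8
tool_pos: [0.596, 0.1747, 0.145]
tool_rot: [-0.0, 0.631, 0.776, 0.0]
contact_force: [0.7, -1.0, 0.1]
gripper_width: 0.498
grasp_force: 0.0
```

Emit:
play_rows:
  series:
    - [[0,0,-0.014,0,0,7.9,0.5],[0,0,-0.0145,0,0,0,0.5],[0,0,0,0,0,0,0],[0,0,0,0,0,0,0],[0,0,0,0,0,0,0],[0,0,-0.0003,0,0,-8,0],[0,0,-0.0003,0,0,-8,0],[0,0,-0.0003,0,0,-8,0],[0,0,0,0,0,0,0],[0,0,0,0,0,0,0]]

```text
time: 25.8
tool_pos: [0.597, 0.174, 0.115]
tool_rot: [0.0, 0.736, 0.677, 0.001]
contact_force: [4.3, 2.4, -5.5]
gripper_width: 0.104
grasp_force: 61.4
```

```bash
python3 s.py
```

```text
t 26.0 pos [0.597 0.174 0.115] yaw -4.79 F [ 4.3  2.6 -5.8] Mz [0.066 0.064 0.002 0.056 0.077] mean 0.053 w 0.108 q6 0.247
```

Emit:
play_rows:
  series:
    - [[0,0,-0.0003,0,0,-8,0],[0,0,-0.0002,0,0,-7,0],[0,0,0,0,0,0,0],[0,0,0,0,0,0,0]]

```text
time: 26.4
tool_pos: [0.597, 0.174, 0.1147]
tool_rot: [0.0, 0.817, 0.576, 0.002]
contact_force: [4.7, 2.6, -5.1]
gripper_width: 0.104
grasp_force: 61.5
```

```bash
python3 s.py
```

```text
t 26.6 pos [0.597  0.174  0.1147] yaw -19.63 F [ 4.5  2.5 -5. ] Mz [0.183 0.178 0.179 0.138 0.29 ] mean 0.193 w 0.104 q6 0.506
```

Emit:
play_rows:
  series:
    - [[0,0,0,0,0,0,0.5],[0,0,0,0,0,0,0.5],[0,0,0.03,0,0,0,0.5],[-0.021,-0.0137,0,0,0,7.8,0.5],[-0.021,-0.0137,0,0,0,7.8,0.5],[-0.021,-0.0137,0,0,0,7.8,0.5],[-0.021,-0.0137,0,0,0,7.8,0.5],[-0.021,-0.0137,0,0,0,7.8,0.5],[-0.021,-0.0137,0,0,0,7.8,0.5],[-0.021,-0.0137,0,0,0,7.8,0.5]]

```text
time: 27.6
tool_pos: [0.4482, 0.0771, 0.145]
tool_rot: [0.0, 0.46, 0.888, -0.0]
contact_force: [-0.4, 0.4, -0.3]
gripper_width: 0.496
grasp_force: 0.0
```

Emit:
play_rows:
  series:
    - [[0,0,-0.0142,0,0,0,0.5],[0,0,-0.015,0,0,0,0.5],[0,0,0,0,0,0,0],[0,0,0,0,0,0,0],[0,0,0,0,0,0,0],[0,0,-0.0002,0,0,-7,0],[0,0,-0.0002,0,0,-7,0],[0,0,-0.0002,0,0,-6,0],[0,0,0,0,0,0,0],[0,0,0,0,0,0,0]]

```text
time: 28.6
tool_pos: [0.45, 0.0784, 0.1153]
tool_rot: [0.0, 0.608, 0.794, 0.001]
contact_force: [3.2, 4.4, -1.4]
gripper_width: 0.102
grasp_force: 61.4
```

```bash
python3 s.py
```

```text
t 28.8 pos [0.45   0.0784 0.1153] yaw 15.04 F [ 3.8  4.5 -1.9] Mz [0.33  0.284 0.267 0.275 0.269] mean 0.285 w 0.104 q6 -0.254
```

Emit:
play_rows:
  series:
    - [[0,0,0,0,0,-5,0],[0,0,0,0,0,0,0],[0,0,0,0,0,0,0.5],[0,0,0,0,0,0,0.5],[0,0,0.03,0,0,0,0.5],[0.0294,0.0192,0,0,0,-5,0.5],[0.0294,0.0192,0,0,0,-5,0.5],[0.0294,0.0192,0,0,0,-5,0.5],[0.0294,0.0192,0,0,0,-5,0.5],[0.0294,0.0192,0,0,0,-5,0.5]]

```text
time: 29.8
tool_pos: [0.5971, 0.1742, 0.1446]
tool_rot: [0.0, 0.795, 0.607, -0.001]
contact_force: [0.3, -0.7, 0.0]
gripper_width: 0.499
grasp_force: 0.0
```

Emit:
play_rows:
  series:
    - [[0,0,-0.0152,0,0,0,0.5],[0,0,-0.015,0,0,0,0.5],[0,0,0,0,0,0,0],[0,0,0,0,0,0,0],[0,0,0,0,0,0,0],[0,0,-0.0002,0,0,-6,0],[0,0,-0.0001,0,0,-6,0],[0,0,0,0,0,0,0],[0,0,0,0,0,0,0]]

```text
time: 30.7
tool_pos: [0.5962, 0.1725, 0.1136]
tool_rot: [0.001, 0.853, 0.522, 0.0]
contact_force: [5.5, -1.5, -7.1]
gripper_width: 0.107
grasp_force: 61.7
```

```bash
python3 s.py
```

```text
t 30.9 pos [0.5962 0.1725 0.1136] yaw -27.06 F [ 5.  -1.8 -7.3] Mz [0.379 0.365 0.308 0.366 0.406] mean 0.365 w 0.102 q6 0.635
```

Emit:
play_rows:
  series:
    - [[0,0,0,0,0,-4,0],[0,0,0,0,0,0,0],[0,0,0,0,0,0,0.5],[0,0,0,0,0,0,0.5],[0,0,0.03,0,0,0,0.5],[-0.0242,0.005,0,0,0,-5.8,0.5],[-0.0242,0.005,0,0,0,-5.8,0.5],[-0.0242,0.005,0,0,0,-5.8,0.5],[-0.0242,0.005,0,0,0,-5.8,0.5],[-0.0242,0.005,0,0,0,-5.8,0.5]]

```text
time: 31.9
tool_pos: [0.474, 0.1989, 0.1449]
tool_rot: [-0.0, 0.967, 0.256, 0.0]
contact_force: [-0.4, 0.1, 0.4]
gripper_width: 0.501
grasp_force: 0.0
```

Emit:
play_rows:
  series:
    - [[0,0,-0.0148,0,0,0,0.5],[0,0,-0.015,0,0,0,0.5],[0,0,0,0,0,0,0],[0,0,0,0,0,0,0],[0,0,0,0,0,0,0],[0,0,-0.0001,0,0,-7,0],[0,0,-0.0001,0,0,-7,0],[0,0,0,0,0,0,0],[0,0,0,0,0,0,0]]

```text
time: 32.8
tool_pos: [0.4749, 0.1992, 0.1139]
tool_rot: [-0.0, 0.99, 0.14, -0.0]
contact_force: [-2.3, 3.6, -3.2]
gripper_width: 0.101
grasp_force: 60.6
```

```bash
python3 s.py
```

```text
t 33.0 pos [0.4748 0.1992 0.1139] yaw -74.03 F [-1.6  4.4 -3.2] Mz [0.318 0.342 0.309 0.367 0.381] mean 0.343 w 0.106 q6 1.544
```

Emit:
play_rows:
  series:
    - [[0,0,0,0,0,-5,0],[0,0,0,0,0,0,0],[0,0,0,0,0,0,0.5],[0,0,0,0,0,0,0.5],[0,0,0.03,0,0,0,0.5],[0.0192,-0.0293,0,0,0,8,0.5],[0.0192,-0.0293,0,0,0,8,0.5],[0.0192,-0.0293,0,0,0,8,0.5],[0.0192,-0.0293,0,0,0,8,0.5],[0.0192,-0.0293,0,0,0,8,0.5]]

```text
time: 34.0
tool_pos: [0.5727, 0.0502, 0.1452]
tool_rot: [0.001, 0.902, 0.432, 0.001]
contact_force: [0.0, 0.2, 0.5]
gripper_width: 0.503
grasp_force: 0.0
```

Emit:
play_rows:
  series:
    - [[0,0,-0.0148,0,0,4,0.5],[0,0,-0.015,0,0,0,0.5],[0,0,0,0,0,0,0],[0,0,0,0,0,0,0],[0,0,0,0,0,0,0],[0,0,-0.0001,0,0,-5,0],[0,0,-0.0001,0,0,-5,0],[0,0,0,0,0,0,0],[0,0,0,0,0,0,0]]

```text
time: 34.9
tool_pos: [0.571, 0.0524, 0.1143]
tool_rot: [0.0, 0.924, 0.383, -0.0]
contact_force: [-0.2, -1.8, -2.9]
gripper_width: 0.099
grasp_force: 61.4
```

```bash
python3 s.py
```

```text
t 35.1 pos [0.571  0.0524 0.1143] yaw -45.04 F [-0.3 -1.3 -1.8] Mz [0.411 0.355 0.347 0.379 0.327] mean 0.364 w 0.103 q6 0.748
```

Emit:
play_rows:
  series:
    - [[0,0,0,0,0,-4,0],[0,0,0,0,0,0,0],[0,0,0,0,0,0,0.5],[0,0,0,0,0,0,0.5],[0,0,0.03,0,0,0,0.5],[-0.0244,0.005,0,0,0,8.5,0.5],[-0.0244,0.005,0,0,0,8.5,0.5],[-0.0244,0.005,0,0,0,8.5,0.5],[-0.0244,0.005,0,0,0,8.5,0.5],[-0.0244,0.005,0,0,0,8.5,0.5]]

```text
time: 36.1
tool_pos: [0.4484, 0.0777, 0.1446]
tool_rot: [0.0, 0.745, 0.668, 0.001]
contact_force: [0.6, -0.4, 0.9]
gripper_width: 0.502
grasp_force: 0.0
```

Emit:
play_rows:
  series:
    - [[0,0,0,0,0,8.5,0.5],[0,0,0,0,0,8.5,0.5],[0,0,-0.0145,0,0,8.5,0.5],[0,0,-0.015,0,0,0,0.5],[0,0,0,0,0,0,0],[0,0,0,0,0,0,0],[0,0,0,0,0,0,0],[0,0,-0.0001,0,0,-5,0],[0,0,0,0,0,-5,0],[0,0,0,0,0,0,0]]

```text
time: 37.1
tool_pos: [0.4501, 0.0776, 0.1154]
tool_rot: [0.001, 0.65, 0.76, 0.001]
contact_force: [4.5, 1.3, -2.6]
gripper_width: 0.101
grasp_force: 61.3
```

```bash
python3 s.py
```

```text
t 37.3 pos [0.4502 0.0776 0.1154] yaw 9.03 F [ 4.9  1.9 -2.6] Mz [0.381 0.347 0.357 0.382 0.318] mean 0.357 w 0.101 q6 -0.151
```

Emit:
play_rows:
  series:
    - [[0,0,0,0,0,-4,0],[0,0,0,0,0,0,0],[0,0,0,0,0,0,0]]

```text
time: 37.6
tool_pos: [0.4501, 0.0776, 0.1153]
tool_rot: [0.001, 0.675, 0.738, 0.001]
contact_force: [4.0, 1.8, -3.6]
gripper_width: 0.104
grasp_force: 61.4
```

```bash
python3 s.py
```

```text
t 37.8 pos [0.4501 0.0776 0.1153] yaw 5.04 F [ 4.6  2.2 -3.5] Mz [0.454 0.418 0.424 0.451 0.421] mean 0.434 w 0.103 q6 -0.081
```

Emit:
play_rows:
  series:
    - [[0,0,0,0,0,0,0.5],[0,0,0,0,0,0,0.5],[0,0,0.03,0,0,0,0.5],[0.0294,0.0192,0,0,0,-6.5,0.5],[0.0294,0.0192,0,0,0,-6.5,0.5],[0.0294,0.0192,0,0,0,-6.5,0.5],[0.0294,0.0192,0,0,0,-6.5,0.5],[0.0294,0.0192,0,0,0,-1,0.5]]

```text
time: 38.6
tool_pos: [0.597, 0.1739, 0.1447]
tool_rot: [0.0, 0.83, 0.558, -0.001]
contact_force: [0.7, -0.6, 0.7]
gripper_width: 0.5
grasp_force: 0.0
```

Emit:
play_rows:
  series:
    - [[0,0,-0.016,0,0,0,0.5],[0,0,-0.015,0,0,0,0.5],[0,0,0,0,0,0,0],[0,0,0,0,0,0,0],[0,0,0,0,0,0,0],[0,0,0,0,0,-5,0],[0,0,0,0,0,-4,0],[0,0,0,0,0,0,0],[0,0,0,0,0,0,0]]

```text
time: 39.5
tool_pos: [0.5958, 0.172, 0.1131]
tool_rot: [0.001, 0.87, 0.493, -0.0]
contact_force: [3.4, -4.3, -6.2]
gripper_width: 0.105
grasp_force: 61.3
```

```bash
python3 s.py
```

```text
t 39.7 pos [0.5958 0.1719 0.1131] yaw -30.98 F [ 3.4 -4.  -5.9] Mz [0.424 0.378 0.361 0.356 0.427] mean 0.389 w 0.106 q6 0.703
```

Emit:
play_rows:
  series:
    - [[0,0,0,0,0,0,0.5],[0,0,0,0,0,0,0.5],[0,0,0.03,0,0,0,0.5],[0,0,0.04,0,0,0,0.5],[-0.02,-0.02,0.04,0,0,8,0.5],[-0.02,-0.02,0.03,0,0,8,0.5],[-0.02,-0.03,0.03,0,0,8,0.5],[-0.01,-0.03,0.01,0,0,7,0.5],[0,0,0,0,0,0,0.5],[0,0,0,0,0,0,0.5]]

```text
time: 40.7
tool_pos: [0.5259, 0.0732, 0.2946]
tool_rot: [0.0, 0.708, 0.706, 0.001]
contact_force: [-0.3, -0.1, -0.4]
gripper_width: 0.499
grasp_force: 0.0
```

```bash
python3 s.py;python3 -c "
from h import *
cv2.imwrite('pics/w5.png',manip.grab_frame('wrist')['frame'])"
```

```text
t 40.9 pos [0.5258 0.0741 0.2924] yaw -0.05 F [ 0.  -0.6 -0.2] Mz [-0.011 -0.043 -0.031  0.008 -0.068] mean -0.029 w 0.501 q6 0.0
```

View pics/w5.png

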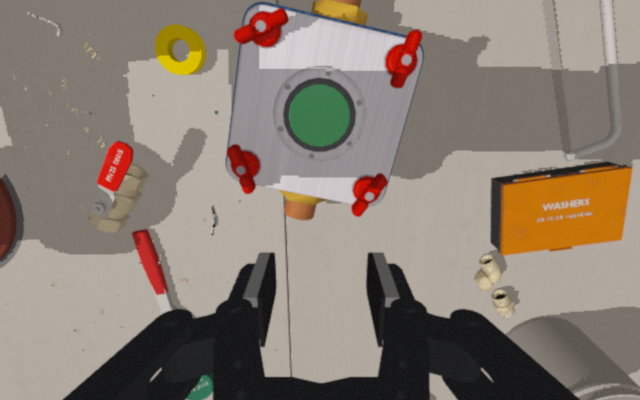

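The picture shows all four wings turned by about 110–120° at (261,27), (404,60), (242,170) and (369,196), with the cover level and the gripper clear.

```bash
python3 -c "
from plant import manip
print(manip.job_done())"
```

```text
the job is handed in; nothing more can be done
None
```

The job is handed in, with no verdict returned. I drew all four knobs down crisscross to about 0.4 N m (last readings: a 0.39, c 0.43; b 0.34 and d 0.36 before a final 4–5° nudge I didn't re-read). The cover looks flat in the last picture, the gripper is clear, and the arm never went near the loose things.

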